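# Screw the lid onto the objective can without crossing its thread

## Robot

A 7-joint arm with a two-finger parallel gripper is mounted at the origin on the work surface; the furniture and walls round the work are solid. World frame = base frame: x ahead of the robot, y to its left, z up, the work surface at z = 0. Lengths are in m, angles in rad, forces in N, time in s.
With the tool pointing down it reaches from about 0.4 to 0.85 m from the base axis. Payload 4.5 kg.
Tool frame: the origin (TCP) lies between the finger pads, 19 mm behind the fingertips; this is the grasp point; z points along the fingers, y is the line along which they close (so a half turn about z gives the same grasp; the last joint's range is limited). The gripper opens to 88 mm and grips with 3 to 60 N. Pads are 18 mm wide; open, the fingers measure 123 mm over their backs; the gripper's body (75 mm by 187 mm) begins 45 mm behind the grasp point.
Start: joints at [-1.131, 0.689, -0.195, 1.565, 0.157, 0.902, -0.215], TCP at [0.247, 0.574, 0.257] pointing down, gripper open.
Joint ranges: [-3.01, 3.01], [-0.46, 2.08], [-1.47, 1.51], [0.13, 2.56], [-1, 4.14], [0.04, 2.09], [-2.66, 2.66]. Speed limits (rad/s): [2.57, 2.57, 3.14, 3.14, 3.14, 3.14, 3.14].

## Interface

Orientations are given as a unit quaternion [x, y, z, w].
In Python, from cell import manip gives the robot as it stands. The module is installed in compiled form; this text tells all that it offers.
- The arm moves only by the tool arm_command, never from a script. Its argument "targets" is a list of rows, each a list of 7 numbers: the shift along the tool's x, y, z in a scale on which 1.0 is 80 cm, then the turn, a rotation vector about the tool's x, y, z in normalised numbers (1 is pi rad), then the opening, from 0 (shut) to 1 (fully open). In form: [[dx, dy, dz, rx, ry, rz, grip], ...]. A call has 1 to 20 rows; each row is the pose to reach, as a shift and turn from the pose commanded when the call began, along the tool's axes at that moment; what a row does not reach only later rows make up. A row lasts 1/12 s, in which the tool goes at most 41.7 mm and 7.16 degrees, less where a joint would pass 70% of its speed; a pose out of reach is approached as far as the arm can. Shift and turn numbers lie between -1 and 1, and a call with a number outside is refused. A call with a gripper value outside its range is refused whole. The fingers move at their own pace and stop on an object; the grip force is fixed at half the most. Time passes only in rows, so rows that repeat a pose let the fingers close. It gives the time, the measured TCP pose, the force, the opening and the grip force at its end, in the units of the state.
- manip.get_obs(): the state, without advancing time (a new reading comes with each control period).
- manip.read_camera(name): name is "side" or "top"; returns a dict with "color" (480x640x3 uint8, red, green, blue), "depth" (480x640 float32, m along the optical axis (not along the pixel's ray), 0 where there is no reading), "intrinsics" (3x3 intrinsics, pixels), "position" and "rotation" of the camera in the world. Camera axes: x right, y up, looking along -z (the intrinsics and any distortion apply to the point x, -y, -z); pixel columns grow to the right and rows downward; lengths in m; the calibration is good to about 2 mm. A picture is of the moment at which its call begins.
- manip.close_job(): hands the job in; it is judged then, once.
The state is a dict: "t": time; "qpos": joint angles; "joint_velocities": joint speeds; "tau": joint torques, N m; "position": TCP position; "tcp_rot": TCP orientation; "force": force on the tool from outside, world axes, zero at the start; "ft_torque": the same for the moment, N m; "gripper_width": finger opening in m; "finger_force": force on a finger pad.
Only numpy, scipy, OpenCV 4.12 (cv2) and the standard library are available. Lean on these libraries where they do the work, as an engineer would, in place of code of your own. Each camera call takes 0.05 s, during which the arm holds its last target. There are 200 camera calls.

## Task

Put the loose white lid on the neck of the aluminium can that stands in the sprung capping nest and screw it clockwise until it is fully home, then let go. You cannot see where the thread starts, so turn gently under light pressure: if it binds early it is crossed, so stop at once, turn it back until the lid drops into the thread, and start again. Never force it, neither wrenching the nest round on its spring nor pushing it down hard, and leave the other things on the bench where they are.

Things in the scene. Friction and masses are not known exactly. Their poses are not given: they have to be found in the camera images.
- lid: loose white ribbed round screw lid, 47 mm across, 27 mm high, 40 to 85 g, open side down on the table at the start. Origin: centre of its lower edge, z up. Bore 42 mm, inner ceiling 24 mm up. Inside, three round lugs 120 degrees apart (one along own +x), from 2 to 6 mm above the lower edge, reach in to a 33 mm circle. Grip round the ribs, TCP 22 to 24 mm above the origin
- lid_top (a point): centre of the lid's upper face, 27 mm above the lid's origin. Let go, the lid stays as it is. LID HEIGHT (lid origin relative to neck_rim, along z) tells the state: +2 mm lugs perched on the stops; -2 mm lugs on the flange top (crossed); -8 to -10 mm lugs fallen into the entries; then 2.9 mm down per rad clockwise; -13.3 mm fully home. Vertical play in the thread 1.2 mm
- neck_rim (a point): on the can's axis at the flat top of its thread flange (39 mm across), 100 mm above the table; yaw unrelated to the thread. Clockwise from above, each third of the flange has an upright stop (9 degrees wide, rising 4 mm above the top), an open entry (32 degrees, a lug has 19 of play), then 80 degrees of flange with the thread under it, ending at the next stop; thread angle unknown
- neck_top (a point): top of the can's neck, on its axis, 8 mm above neck_rim: 29 mm neck that passes between the lugs, its last 6 mm a cone down to 23 mm. Lugs on the flange top: clockwise binds against the stops within 80 degrees, anticlockwise slides to the entries and drops in. Lugs in the entries: anticlockwise binds, clockwise runs 80 to 100 degrees down the thread until it binds, home
- nest_press (a joint): how far the nest with the can (and neck_rim) is pushed straight down on its spring, m, 0 (rest) to 0.012. Yields at about 2.5 N, then 1 N per mm. More than 0.0105 (about 13 N) counts as forcing
- nest_twist (a joint): how far the nest with the can is turned on its torsion spring about the can's axis, rad, positive anticlockwise from above, 0 at rest, 1.2 N m per rad: a bind shows as the nest turning with the lid. Over 0.3 rad either way (0.36 N m) counts as forcing; a lid turning freely under light pressure drags it less than 0.08 rad
- nest: grey foot of the capping nest, fixed to the table, 110 (own x) x 96 mm, origin under its centre, on the can's axis; three grey jaws hold the can, 59 mm across and 72 mm above the table at most
- dish_35_a: bystander: round flat dish, 34 mm across, 11 mm high, lying on the table; origin at the centre of its underside
- tweezers: bystander: steel tweezers 118 mm long (own y), 9 mm thick, lying on the table; origin under its middle
- marker_black: bystander: black marker 132 mm long (own x), 13 mm thick, lying on the table; origin under its middle
Things that resemble listed ones, but are neither listed nor needed, are in the scene too. Leave any green look-alike of the lid alone.

How it is judged:
On the way:
1. the lid has been set on the neck of the can (horizontal distance between lid and neck_rim below 0.005 m and z of lid in the frame of neck_rim below 0.003 m), for 0.1 s.
At the end, for the whole second after the job is handed in: The lid is screwed home: its lower edge at least 11.8 mm below the flange top (fully home is 13.3 mm), centred on the neck within 4 mm, tilted less than 0.1 rad, at rest (z of lid in the frame of neck_rim below -0.0118 m and horizontal distance between lid and neck_rim below 0.004 m and angle between lid's own z axis and vertical below 0.1 rad and linear speed of lid below 0.02 m/s); the robot touches nothing.
It fails at once if the nest is wrenched clockwise or anticlockwise by more than 0.3 rad (0.36 N m: the thread is being forced) (value of joint nest_twist above 0.3 rad or value of joint nest_twist below -0.3 rad).
It fails at once if the nest is pushed down by more than 10.5 mm (about 13 N) (value of joint nest_press above 0.0105 m).
It fails at once if the dish, tweezers or marker is moved by more than 30 mm (distance of any of dish_35_a, tweezers, marker_black from where it was at the start of the episode above 0.03 m).
It also fails if it takes over 58 s, if anything falls off the work surface, if the arm or the gripper's body presses on something with over 40 N, if the wrist force passes 120 N, or if a joint passes its speed limit or range.

## Working session

There is one attempt and no reset: what is moved stays moved. The work goes in short steps, Python scripts to look and compute and a tool call to move; the robot and the scene stay as the last step left them, time stands still between calls to the robot, and variables do not carry over. Pictures are saved under pics/ and viewed, at most 10 in all, crops included, and the job is handed in when it is done.

Besides the shell and the picture viewer there is one more tool, called after "Emit:" in YAML: its name, and indented under it one key for each argument. arm_command: Moves the arm, as the interface text tells. Its arguments: {"type":"object","properties":{"targets":{"type":"array","items":{"type":"array","items":{"type":"number"}}}},"required":["targets"]}

```bash
mkdir -p pics
cat > h.py <<'E'
import numpy as np, cv2
from cell import manip
from scipy.spatial.transform import Rotation as R
def cam(n):
    return manip.read_camera(n)
def pts(c):
    K=np.array(c["intrinsics"]);d=c["depth"];v,u=np.mgrid[:480,:640]
    P=np.stack([(u-K[0,2])/K[0,0]*d,-(v-K[1,2])/K[1,1]*d,-d],-1)
    Rm=np.array(c["rotation"]); Rm=Rm if Rm.shape==(3,3) else R.from_quat(Rm).as_matrix()
    return P@Rm.T+np.array(c["position"])
def save(c,n): cv2.imwrite("pics/"+n,c["color"][:,:,::-1])
E
python3 - <<'E'
from h import *
for n in("top","side"):
    c=cam(n);save(c,n+"0.png");np.savez(n+"0.npz",**{k:np.array(c[k]) for k in c});print(n,c["position"],c["rotation"],c["intrinsics"],c.keys())
print(manip.get_obs())
E
```

```text
top [ 0.33354778 -0.10294695  0.93664312] [-0.07702174  0.04776679  0.71149988 -0.69681698] [[593.19025196   0.         326.17287753]
 [  0.         593.19025196 242.7559914 ]
 [  0.           0.           1.        ]] dict_keys(['color', 'depth', 'intrinsics', 'position', 'rotation'])
side [ 0.60420223 -0.69342796  0.68415683] [0.39789038 0.04287741 0.08273965 0.91268775] [[497.30678964   0.         319.83797632]
 [  0.         497.30678964 235.41179165]
 [  0.           0.           1.        ]] dict_keys(['color', 'depth', 'intrinsics', 'position', 'rotation'])
{'t': 0.1, 'qpos': array([-1.1312052 ,  0.68989632, -0.19454813,  1.56624244,  0.15730222,
        0.90249746, -0.21509992]), 'joint_velocities': array([-0.00093967, -0.00325423,  0.00030099, -0.00212257,  0.00089551,
        0.00034057, -0.00015513]), 'tau': array([-4.25169113e-03, -5.28502178e+01, -1.27192162e+00, -1.53836185e+01,
       -5.25641057e-02,  1.97648464e-03,  4.53172527e-05]), 'position': array([0.24652794, 0.57373776, 0.25669264]), 'tcp_rot': array([ 2.01457436e-01,  9.79496922e-01, -8.17352813e-04, -1.14617044e-04]), 'force': array([-0.23689381, -0.39869507,  0.38123518]), 'ft_torque': array([ 0.03659601, -0.01221058, -0.0225357 ]), 'finger_force': 0.0, 'gripper_width': 0.08794093546548917}
```

View pics/top0.png

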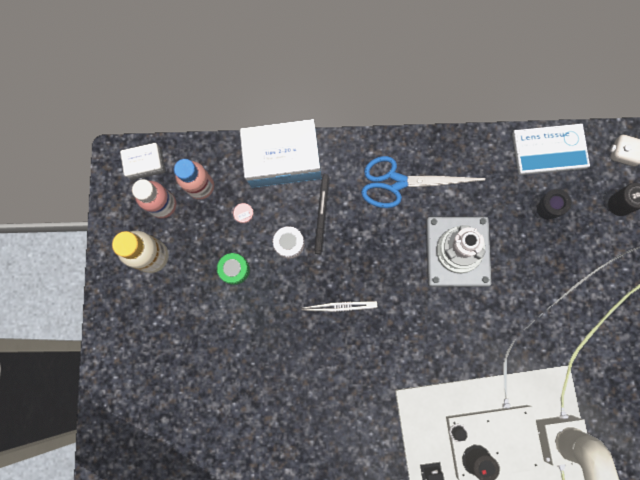

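View pics/side0.png

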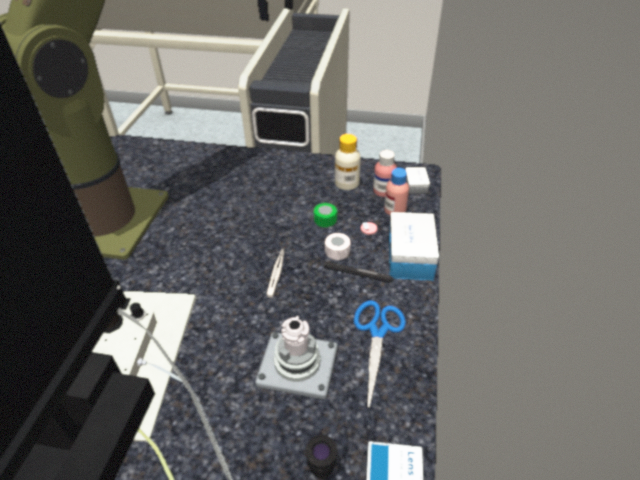

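Top view: the white lid is at (288,242), the green look-alike at (232,268), the nest at (459,251) with the can's neck at (470,240), the marker at (322,212) and the tweezers at (340,306). Side view: the lid is at (337,246) and the neck at (294,325).

```bash
cat > m.py <<'E'
from h import *
def ray(c,u,v):
    K=c["intrinsics"];Rm=R.from_quat(c["rotation"]).as_matrix()
    d=Rm@np.array([(u-K[0,2])/K[0,0],-(v-K[1,2])/K[1,1],-1]);return np.array(c["position"]),d
def plane(c,u,v,z):
    o,d=ray(c,u,v);return (o+d*(z-o[2])/d[2])
E
python3 - <<'E'
from m import *
from scipy.optimize import least_squares
C={n:dict(np.load(n+"0.npz")) for n in("top","side")}
for n,lid,neck in(("top",(288,242),(468,242)),("side",(337,246),(294,325))):
    c=C[n];P=pts(c)
    for nm,(u,v),zs in(("lid",lid,[(.02,.04)]),("neck",neck,[(.09,.103),(.105,.13)]),("nestfoot",neck,[(.004,.03)])):
        r=70 if nm=="nestfoot" else 24
        w=np.s_[v-r:v+r,u-r:u+r];Q=P[w].reshape(-1,3)
        for a,b in zs:
            q=Q[(Q[:,2]>a)&(Q[:,2]<b)]
            if len(q)<5: print(n,nm,"few");continue
            (cx,cy),rad=cv2.minEnclosingCircle((q[:,:2]*1000).astype(np.float32))
            print(n,nm,(a,b),len(q),"med",q.mean(0).round(4),"zmed",np.median(q[:,2]).round(4),"enc",round(cx,1),round(cy,1),round(rad,1), "ext",q.min(0).round(3),q.max(0).round(3))
    # table check
    print("table z",[round(float(P[y,x,2]),4) for x,y in((380,250),(250,330))])
    w=c["color"][lid[1]-40:lid[1]+40,lid[0]-40:lid[0]+40]
a=C["top"]["color"][180:310,230:530];b=C["side"]["color"][200:400,230:430]
cv2.imwrite("pics/a.png",np.hstack([cv2.resize(a[:,170:300],(400,400),interpolation=2),cv2.resize(b[90:190],None,fx=4,fy=4)[:400,100:500]])[:,:,::-1])
for n,lid in(("top",(288,242)),("side",(337,246))):
    c=C[n];hsv=cv2.cvtColor(c["color"],cv2.COLOR_RGB2HSV)
    m=((hsv[...,1]<45)&(hsv[...,2]>140)).astype(np.uint8)
    k,l,s,ce=cv2.connectedComponentsWithStats(m)
    i=l[lid[1]-30:lid[1]+30,lid[0]-30:lid[0]+30];i=np.bincount(i[i>0]).argmax();print(n,"lidmask",s[i],ce[i])
    cn=cv2.findContours((l==i).astype(np.uint8),0,1)[0];print(cv2.fitEllipse(max(cn,key=len)))
    for z in(0.0135,.027):print(plane(c,*ce[i],z))
E
```

```text
top lid (0.02, 0.04) 718 med [ 0.5004 -0.0073  0.0279] zmed 0.028 enc 501.0 -6.7 24.3 ext [ 0.477 -0.03   0.02 ] [0.525 0.017 0.033]
top neck (0.09, 0.103) 297 med [ 0.4795 -0.271   0.0989] zmed 0.1001 enc 481.8 -272.7 20.1 ext [ 0.462 -0.292  0.09 ] [ 0.501 -0.253  0.103]
top neck (0.105, 0.13) 280 med [ 0.4808 -0.2722  0.1086] zmed 0.1087 enc 480.7 -272.8 18.8 ext [ 0.464 -0.285  0.105] [ 0.497 -0.254  0.114]
top nestfoot (0.004, 0.03) 3886 med [ 0.5009 -0.2652  0.0144] zmed 0.0158 enc 500.9 -292.7 155.9 ext [ 0.386 -0.406  0.004] [ 0.613 -0.177  0.03 ]
table z [0.0003, 0.0025]
side lid (0.02, 0.04) 379 med [ 0.5009 -0.012   0.0264] zmed 0.0268 enc 500.2 -9.6 24.7 ext [ 0.478 -0.034  0.02 ] [0.524 0.013 0.03 ]
side neck (0.09, 0.103) 298 med [ 0.4826 -0.2819  0.0981] zmed 0.099 enc 481.3 -274.9 20.7 ext [ 0.461 -0.295  0.09 ] [ 0.5   -0.254  0.103]
side neck (0.105, 0.13) 207 med [ 0.4808 -0.2765  0.1078] zmed 0.1078 enc 480.7 -275.7 13.2 ext [ 0.469 -0.288  0.105] [ 0.493 -0.264  0.111]
side nestfoot (0.004, 0.03) 3286 med [ 0.4852 -0.2505  0.0151] zmed 0.0151 enc 477.9 -173.1 157.6 ext [ 0.36  -0.324  0.004] [ 0.574 -0.021  0.03 ]
table z [0.0004, -0.0013]
top lidmask [273 226  31  32 760] [287.77631579 241.29078947]
((287.7627258300781, 241.2825927734375), (30.11363983154297, 30.3606014251709), 148.01206970214844)
[ 0.50276534 -0.0050467   0.0135    ]
[ 0.50029071 -0.00647839  0.027     ]
side lidmask [324 233  27  27 577] [337.14211438 245.34315425]
((337.151123046875, 245.33551025390625), (25.60475730895996, 27.037511825561523), 11.062010765075684)
[ 0.50035189 -0.0058737   0.0135    ]
[ 0.50244234 -0.01971384  0.027     ]
```

View pics/a.png

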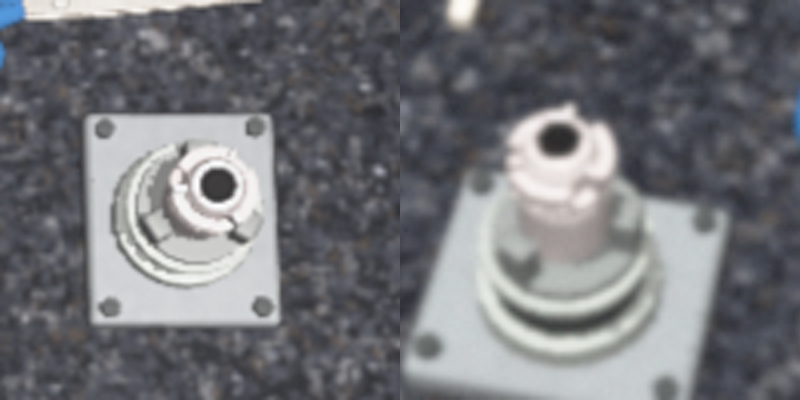

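```bash
cat >> m.py <<'E'
def tri(rays):
    A=np.zeros((3,3));b=np.zeros(3)
    for o,d in rays:
        d=d/np.linalg.norm(d);M=np.eye(3)-np.outer(d,d);A+=M;b+=M@o
    p=np.linalg.solve(A,b);return p,[np.linalg.norm((np.eye(3)-np.outer(d,d)/(d@d))@(p-o)) for o,d in rays]
def hole(c,u,v,r=9):
    g=cv2.cvtColor(c["color"],cv2.COLOR_RGB2GRAY)[v-r:v+r+1,u-r:u+r+1].astype(float)
    w=np.clip(110-g,0,None);yy,xx=np.mgrid[-r:r+1,-r:r+1];w[np.hypot(xx,yy)>r-1]=0
    return u+(w*xx).sum()/w.sum(),v+(w*yy).sum()/w.sum()
E
python3 - <<'E'
from m import *
C={n:dict(np.load(n+"0.npz")) for n in("top","side")}
h={"top":hole(C["top"],471,240),"side":hole(C["side"],294,325,8)};print(h)
print("neck hole tri",tri([ray(C[n],*h[n]) for n in h]),[plane(C[n],*h[n],.108).round(4) for n in h])
# lid grey top disc: low-value part within lid
for n,(u,v) in(("top",(288,241)),("side",(337,245))):
    g=cv2.cvtColor(C[n]["color"],cv2.COLOR_RGB2GRAY)
    print(n);print(g[v-16:v+17:2,u-16:u+17:2])
P=pts(C["top"]).reshape(-1,3)
q=P[(abs(P[:,0]-.5)<.13)&(abs(P[:,1]+.007)<.06)&(P[:,2]>.04)];print(len(q),q.min(0) if len(q) else 0,q.max(0) if len(q) else 0)
E
```

```text
{'top': (np.float64(470.4172482552343), np.float64(239.67846460618145)), 'side': (np.float64(294.17311103228093), np.float64(324.459028024122))}
neck hole tri (array([ 0.48093447, -0.27327009,  0.10717902]), [np.float64(0.0005989123816663032), np.float64(0.0005989123816664253)]) [array([ 0.4813, -0.2729,  0.108 ]), array([ 0.4806, -0.2741,  0.108 ])]
top
[[ 81 100 105  94  97 100  92  87  77  79  79  79  76  69  85  94  86]
 [ 85  99 113  77  83 147 225 241 240 240 237 134  86  72  96 103 107]
 [ 77  89  95 130 241 245 243 243 243 243 243 245 234 128  78  70  76]
 [ 72  95 131 242 243 243 243 243 243 243 243 242 243 239 120  67  66]
 [103 120 241 243 243 241 230 211 206 212 236 243 243 244 220  61  73]
 [ 96 193 244 243 239 198 197 197 197 196 200 216 243 243 244 129  68]
 [ 95 236 243 243 218 195 197 197 197 197 197 199 228 243 243 228  62]
 [125 246 243 239 192 196 197 197 197 198 198 198 224 243 243 234  82]
 [137 245 243 237 195 197 198 197 197 199 199 199 230 243 243 238 100]
 [ 99 246 243 237 196 196 198 198 198 198 200 198 227 243 243 238 105]
 [ 96 242 243 243 206 197 198 199
[... 1055 characters left out ...]
 252 250 236 220 205 207 232 249 252 248 192 102  97]
 [ 75  69 139 195 238 250 251 251 249 250 252 251 245 210 150  88  79]
 [ 61  64 134 158 177 211 240 247 246 246 242 226 195 159 132  94  91]
 [ 75  75 122 154 168 184 194 203 190 190 188 174 179 157 114  76  82]
 [ 80  82  97 144 170 178 188 191 179 165 168 166 166 148  90  66  68]
 [ 76  69  69 129 171 180 187 189 179 169 167 163 157 128  77  74  77]
 [ 62  55  66  94 139 164 181 186 183 173 161 151 123  91  80  69  72]
 [ 60  54  77  98 100 105 124 149 161 141 113  86  65  67  83  77  65]
 [ 69  65  71  88  78  69  69  83  85  80  70  69  59  64  90  81  68]]
1595 [ 0.59607324 -0.05961261  0.040132  ] [0.62995499 0.05265424 0.06882461]
```

Run:
```python
from m import *
C={n:dict(np.load(n+"0.npz")) for n in("top","side")}
G={n:cv2.cvtColor(C[n]["color"],cv2.COLOR_RGB2GRAY) for n in C}
ell={}
for n,(u,v),lo,hi in(("top",(288,241),150,222),("side",(337,242),160,232)):
    b=np.zeros((480,640),np.uint8);r=9 if n=="top" else 7
    b[v-r-3:v+r+1,u-r-4:u+r+3]=((G[n]<hi)&(G[n]>lo))[v-r-3:v+r+1,u-r-4:u+r+3]
    k,l,s,ce=cv2.connectedComponentsWithStats(b);i=1+s[1:,4].argmax();print(n,s[i],ce[i]);ell[n]=ce[i]
print("lid top tri",tri([ray(C[n],*ell[n]) for n in ell]),[plane(C[n],*ell[n],.027).round(4) for n in ell])
# marker
g=G["top"];b=np.zeros_like(g);b[165:262,308:336]=(g<45)[165:262,308:336]
b=cv2.morphologyEx(b,cv2.MORPH_OPEN,np.ones((3,3),np.uint8))
k,l,s,ce=cv2.connectedComponentsWithStats(b);i=1+s[1:,4].argmax();yx=np.argwhere(l==i)
box=cv2.boxPoints(cv2.minAreaRect(yx[:,::-1].astype(np.float32)));print("marker",[plane(C["top"],*p,.01)[:2].round(3) for p in box])
P=pts(C["top"]).reshape(-1,3);q=P[(abs(P[:,0]-.61)<.04)&(abs(P[:,1])<.1)&(P[:,2]>.05)]
for y in np.arange(-.08,.08,.02):
    t=q[abs(q[:,1]-y)<.01]
    if len(t):print(round(y,2),t[:,0].min().round(3),t[:,2].max().round(3),np.median(t[:,2]).round(3))
```

```text
top [279 233  17  17 233] [287.24892704 240.77253219]
side [331 236  14  11 105] [337.15238095 240.95238095]
lid top tri (array([ 0.50082615, -0.0057096 ,  0.02539905]), [np.float64(0.0006311998363603599), np.float64(0.0006311998363603097)]) [array([ 0.5011, -0.0057,  0.027 ]), array([ 0.5005, -0.0077,  0.027 ])]Traceback (most recent call last):
  File "<stdin>", line 13, in <module>
ValueError: attempt to get argmax of an empty sequence
```

Run:
```python
from m import *
C={n:dict(np.load(n+"0.npz")) for n in("top","side")}
P=pts(C["top"]).reshape(-1,3)
t=P[(P[:,0]>.44)&(P[:,0]<.62)&(abs(P[:,1]+.06)<.035)&(P[:,2]>.007)&(P[:,2]<.02)];print("marker",len(t),t.min(0),t.max(0))
for x in np.arange(.46,.6,.02):
    a=t[abs(t[:,0]-x)<.01]
    if len(a):print(round(x,2),a[:,1].min().round(3),a[:,1].max().round(3),np.median(a[:,1]).round(3))
q=P[(abs(P[:,0]-.61)<.04)&(abs(P[:,1])<.1)&(P[:,2]>.05)]
for y in np.arange(-.08,.08,.02):
    t=q[abs(q[:,1]-y)<.01]
    if len(t):print(round(y,2),t[:,0].min().round(3),t[:,2].max().round(3),np.median(t[:,2]).round(3))
```

```text
marker 671 [ 0.48248084 -0.07218973  0.00704537] [ 0.61334841 -0.02526437  0.0199358 ]
0.48 -0.059 -0.025 -0.053
0.5 -0.061 -0.027 -0.053
0.52 -0.063 -0.05 -0.057
0.54 -0.065 -0.052 -0.059
0.56 -0.067 -0.054 -0.061
0.58 -0.069 -0.057 -0.064
-0.06 0.605 0.067 0.063
-0.04 0.604 0.068 0.063
-0.02 0.601 0.067 0.063
0.0 0.599 0.067 0.063
0.02 0.597 0.069 0.063
0.04 0.596 0.067 0.063
0.06 0.596 0.067 0.063
```

The manual's scale: shifts go in shares of 80 cm and turns go in shares of pi rad. Converting my numbers, -0.4628 m / 0.8 = -0.5785, -0.4326 m / 0.8 = -0.5408, 1.165 rad / 3.1416 = 0.3708.

Emit:
arm_command:
  targets:
    - [-0.5785,-0.5408,0,0,0,0.3708,1]
    - [-0.5785,-0.5408,0,0,0,0.3708,1]
    - [-0.5785,-0.5408,0,0,0,0.3708,1]
    - [-0.5785,-0.5408,0,0,0,0.3708,1]
    - [-0.5785,-0.5408,0,0,0,0.3708,1]
    - [-0.5785,-0.5408,0,0,0,0.3708,1]
    - [-0.5785,-0.5408,0,0,0,0.3708,1]
    - [-0.5785,-0.5408,0,0,0,0.3708,1]
    - [-0.5785,-0.5408,0,0,0,0.3708,1]
    - [-0.5785,-0.5408,0,0,0,0.3708,1]
    - [-0.5785,-0.5408,0,0,0,0.3708,1]
    - [-0.5785,-0.5408,0,0,0,0.3708,1]
    - [-0.5785,-0.5408,0,0,0,0.3708,1]
    - [-0.5785,-0.5408,0,0,0,0.3708,1]
    - [-0.5785,-0.5408,0,0,0,0.3708,1]
    - [-0.5785,-0.5408,0,0,0,0.3708,1]
    - [-0.5785,-0.5408,0,0,0,0.3708,1]
    - [-0.5785,-0.5408,0,0,0,0.3708,1]
    - [-0.5785,-0.5408,0,0,0,0.3708,1]
    - [-0.5785,-0.5408,0,0,0,0.3708,1]

```text
t: 1.77
position: [0.5005, -0.0035, 0.2573]
tcp_rot: [0.706, 0.708, 0.0, -0.001]
force: [-0.8, 0.0, -0.1]
gripper_width: 0.0879
finger_force: 0.0
```

Scaled: 0.2 m / 0.8 = 0.25, 0.185 m / 0.8 = 0.2313.

Emit:
arm_command:
  targets:
    - [0,0,0.0625,0,0,0,1]
    - [0,0,0.1125,0,0,0,1]
    - [0,0,0.1625,0,0,0,1]
    - [0,0,0.2,0,0,0,1]
    - [0,0,0.2313,0,0,0,1]
    - [0,0,0.25,0,0,0,1]
    - [0,0,0.25,0,0,0,1]
    - [0,0,0.25,0,0,0,1]

```text
t: 2.43
position: [0.5006, -0.0044, 0.0571]
tcp_rot: [0.706, 0.708, -0.0, -0.001]
force: [0.3, 0.7, 0.4]
gripper_width: 0.0877
finger_force: 0.0
```

Run:
```python
from m import *
o=manip.get_obs();print(o["position"],o["tcp_rot"],o["qpos"],o["force"],o["ft_torque"])
```

```text
[ 0.50062751 -0.00442571  0.05713061] [ 7.06282251e-01  7.07929845e-01 -3.46086207e-04 -7.71882202e-04] [-0.0910248   0.8859738   0.01355267  2.07330144 -0.06131523  0.18422788
 -0.01982512] [0.34144325 0.71215087 0.40850765] [-0.01308904  0.04931684 -0.00319857]
```

Scaled: 0.034 m / 0.8 = 0.0425, -0.002 m / 0.8 = -0.0025.

Emit:
arm_command:
  targets:
    - [-0.0025,0,0.0188,0,0,0,1]
    - [-0.0025,0,0.035,0,0,0,1]
    - [-0.0025,0,0.0425,0,0,0,1]
    - [-0.0025,0,0.0425,0,0,0,1]
    - [-0.0025,0,0.0425,0,0,0,0.7]
    - [-0.0025,0,0.0425,0,0,0,0.4]
    - [-0.0025,0,0.0425,0,0,0,0.4]
    - [-0.0025,0,0.0425,0,0,0,0.4]
    - [-0.0025,0,0.0425,0,0,0,0.4]
    - [-0.0025,0,0.0425,0,0,0,0.4]
    - [-0.0025,0,0.0425,0,0,0,0.4]
    - [-0.0025,0,0.0425,0,0,0,0.4]

```text
t: 3.43
position: [0.501, -0.0079, 0.0236]
tcp_rot: [0.707, 0.707, -0.0, -0.0]
force: [-0.8, -0.4, 3.5]
gripper_width: 0.0459
finger_force: 30.0
```

Scaled: -0.265 m / 0.8 = -0.3313, -0.16 m / 0.8 = -0.2, 1.05 rad / 3.1416 = 0.3342.

Emit:
arm_command:
  targets:
    - [0,0,-0.0375,0,0,0,0.4]
    - [0,0,-0.0875,0,0,0,0.4]
    - [0,0,-0.1375,0,0,0,0.4]
    - [0,0,-0.1875,0,0,0,0.4]
    - [-0.05,-0.0038,-0.2,0,0,0.0382,0.4]
    - [-0.1,-0.0075,-0.2,0,0,0.0764,0.4]
    - [-0.15,-0.0113,-0.2,0,0,0.1146,0.4]
    - [-0.2,-0.015,-0.2,0,0,0.1528,0.4]
    - [-0.25,-0.0188,-0.2,0,0,0.191,0.4]
    - [-0.2875,-0.0225,-0.2,0,0,0.2292,0.4]
    - [-0.3125,-0.025,-0.2,0,0,0.2674,0.4]
    - [-0.325,-0.025,-0.2,0,0,0.3024,0.4]
    - [-0.3313,-0.025,-0.2,0,0,0.3342,0.4]
    - [-0.3313,-0.025,-0.2,0,0,0.3342,0.4]
    - [-0.3313,-0.025,-0.2,0,0,0.3342,0.4]
    - [-0.3313,-0.025,-0.2,0,0,0.3342,0.4]
    - [-0.3313,-0.025,-0.2,0,0,0.3342,0.4]

```text
t: 4.85
position: [0.4813, -0.2718, 0.1833]
tcp_rot: [0.966, 0.259, 0.0, -0.001]
force: [-0.8, 0.2, -0.6]
gripper_width: 0.0461
finger_force: 30.0
```

Run:
```python
from m import *
o=manip.get_obs();print(o["position"],o["tcp_rot"],o["qpos"],o["force"],o["ft_torque"],o["gripper_width"])
c=cam("side");d=cam("top");np.savez("side1.npz",**{k:np.array(c[k]) for k in c});np.savez("top1.npz",**{k:np.array(d[k]) for k in d})
a=c["color"][230:350,200:390];b=d["color"][180:300,400:560]
cv2.imwrite("pics/b.png",np.hstack([cv2.resize(a,None,fx=2.2,fy=3.3*2.2/3.3,interpolation=2),cv2.resize(b,(352,264),interpolation=2)])[:,:,::-1])
```

```text
[ 0.48127125 -0.27180925  0.18325423] [ 9.65887211e-01  2.58962561e-01  1.32092554e-05 -5.35539797e-04] [ 0.27160251  0.71721736  0.27047758  1.87177512 -0.31992196  0.59554946
 -0.30148998] [-0.78773258  0.21474982 -0.64722129] [-0.028981    0.18131452 -0.00864186] 0.04614109427312757
```

View pics/b.png

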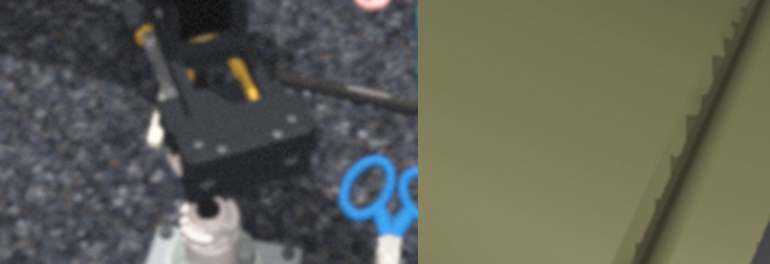

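Scaled: 0.05 m / 0.8 = 0.0625, 0.04 m / 0.8 = 0.05.

Emit:
arm_command:
  targets:
    - [-0.003,0.0015,0.025,0,0,0,0.4]
    - [-0.003,0.0015,0.05,0,0,0,0.4]
    - [-0.003,0.0015,0.0625,0,0,0,0.4]
    - [-0.003,0.0015,0.0625,0,0,0,0.4]
    - [-0.003,0.0015,0.0625,0,0,0,0.4]
    - [-0.003,0.0015,0.0625,0,0,0,0.4]

```text
t: 5.45
position: [0.4802, -0.2753, 0.1341]
tcp_rot: [0.966, 0.258, 0.0, 0.0]
force: [-0.6, -0.2, -1.1]
gripper_width: 0.0461
finger_force: 30.0
```

Scaled: 0.006 m / 0.8 = 0.0075, -0.0011 m / 0.8 = -0.0014.

Emit:
arm_command:
  targets:
    - [0.0009,-0.0014,0.0025,0,0,0,0.4]
    - [0.0009,-0.0014,0.005,0,0,0,0.4]
    - [0.0009,-0.0014,0.0063,0,0,0,0.4]
    - [0.0009,-0.0014,0.0075,0,0,0,0.4]
    - [0.0009,-0.0014,0.0075,0,0,0,0.4]
    - [0.0009,-0.0014,0.0075,0,0,0,0.4]

```text
t: 5.95
position: [0.4798, -0.2738, 0.1274]
tcp_rot: [0.966, 0.257, 0.0, -0.0]
force: [-0.2, 0.3, -1.1]
gripper_width: 0.046
finger_force: 30.0
```

Scaled: 0.004 m / 0.8 = 0.005, 0.003 m / 0.8 = 0.0038.

Emit:
arm_command:
  targets:
    - [0,0,0.0013,0,0,0,0.4]
    - [0,0,0.0025,0,0,0,0.4]
    - [0,0,0.0038,0,0,0,0.4]
    - [0,0,0.005,0,0,0,0.4]
    - [0,0,0.005,0,0,0,0.4]
    - [0,0,0.005,0,0,0,0.4]

```text
t: 6.45
position: [0.48, -0.2741, 0.1233]
tcp_rot: [0.966, 0.257, 0.0, 0.0]
force: [0.7, -1.1, -1.5]
gripper_width: 0.0461
finger_force: 30.0
```

Scaled: 0.004 m / 0.8 = 0.005, 0.003 m / 0.8 = 0.0038.

Emit:
arm_command:
  targets:
    - [0,0,0.0013,0,0,0,0.4]
    - [0,0,0.0025,0,0,0,0.4]
    - [0,0,0.0038,0,0,0,0.4]
    - [0,0,0.005,0,0,0,0.4]
    - [0,0,0.005,0,0,0,0.4]
    - [0,0,0.005,0,0,0,0.4]

```text
t: 6.95
position: [0.48, -0.2741, 0.1197]
tcp_rot: [0.966, 0.257, 0.0, 0.0]
force: [-0.2, -1.5, 4.1]
gripper_width: 0.046
finger_force: 30.0
```

Scaled: -0.2 rad / 3.1416 = -0.0637.

Emit:
arm_command:
  targets:
    - [0,0,0,0,0,-0.0255,0.4]
    - [0,0,0,0,0,-0.0477,0.4]
    - [0,0,0,0,0,-0.0637,0.4]
    - [0,0,0,0,0,-0.0637,0.4]
    - [0,0,0,0,0,-0.0637,0.4]

```text
t: 7.37
position: [0.4796, -0.2739, 0.1195]
tcp_rot: [0.936, 0.352, 0.0, -0.0]
force: [0.2, -0.7, 3.3]
gripper_width: 0.0463
finger_force: 30.0
```

```bash
cat > s.py <<'E'
from h import *
o=manip.get_obs();print(o["position"].round(4),"yaw",R.from_quat(o["tcp_rot"]).as_euler("zyx")[0].round(3),"q7",o["qpos"][6].round(2),o["force"].round(1),o["ft_torque"].round(3),o["t"])
E
python3 s.py
```

```text
[ 0.4796 -0.2739  0.1195] yaw -0.719 q7 -0.15 [ 0.2 -0.7  3.3] [-0.389  0.211 -0.047] 7.3667
```

Scaled: -0.15 rad / 3.1416 = -0.0477.

Emit:
arm_command:
  targets:
    - [0,0,0,0,0,-0.0255,0.4]
    - [0,0,0,0,0,-0.0477,0.4]
    - [0,0,0,0,0,-0.0637,0.4]
    - [0,0,0,0,0,-0.0637,0.4]

```text
t: 7.7
position: [0.4794, -0.2738, 0.1194]
tcp_rot: [0.896, 0.444, -0.0, -0.0]
force: [0.2, -1.3, 4.1]
gripper_width: 0.0462
finger_force: 30.0
```

```bash
python3 s.py
```

```text
[ 0.4794 -0.2738  0.1194] yaw -0.921 q7 -0.02 [ 0.2 -1.3  4.1] [-0.28   0.276 -0.019] 7.7
```

Turning freely, still on the flange top.

Scaled: -0.2 rad / 3.1416 = -0.0637.

Emit:
arm_command:
  targets:
    - [0,0,0,0,0,-0.0255,0.4]
    - [0,0,0,0,0,-0.0477,0.4]
    - [0,0,0,0,0,-0.0637,0.4]
    - [0,0,0,0,0,-0.0637,0.4]

```text
t: 8.03
position: [0.4795, -0.2738, 0.1194]
tcp_rot: [0.847, 0.531, -0.0, -0.0]
force: [-0.4, -1.4, 3.1]
gripper_width: 0.046
finger_force: 30.0
```

```bash
python3 s.py
```

```text
[ 0.4795 -0.2738  0.1194] yaw -1.12 q7 0.1 [-0.4 -1.4  3.1] [-0.306  0.284 -0.004] 8.0333
```

Scaled: -0.2 rad / 3.1416 = -0.0637.

Emit:
arm_command:
  targets:
    - [0,0,0,0,0,-0.0255,0.4]
    - [0,0,0,0,0,-0.0477,0.4]
    - [0,0,0,0,0,-0.0637,0.4]
    - [0,0,0,0,0,-0.0637,0.4]

```text
t: 8.37
position: [0.4795, -0.2737, 0.1194]
tcp_rot: [0.79, 0.613, -0.0, -0.0]
force: [-1.2, -0.3, 3.8]
gripper_width: 0.046
finger_force: 30.0
```

```bash
python3 s.py
```

```text
[ 0.4795 -0.2737  0.1194] yaw -1.319 q7 0.22 [-1.2 -0.3  3.8] [-0.218  0.209 -0.022] 8.3667
```

Scaled: -0.2 rad / 3.1416 = -0.0637.

Emit:
arm_command:
  targets:
    - [0,0,0,0,0,-0.0255,0.4]
    - [0,0,0,0,0,-0.0477,0.4]
    - [0,0,0,0,0,-0.0637,0.4]
    - [0,0,0,0,0,-0.0637,0.4]

```text
t: 8.7
position: [0.4794, -0.2737, 0.1193]
tcp_rot: [0.725, 0.688, -0.0, -0.0]
force: [-1.3, -0.6, 4.1]
gripper_width: 0.0458
finger_force: 30.0
```

```bash
python3 s.py
```

```text
[ 0.4794 -0.2737  0.1193] yaw -1.518 q7 0.34 [-1.3 -0.6  4.1] [-0.273  0.295 -0.054] 8.7
```

Scaled: -0.2 rad / 3.1416 = -0.0637.

Emit:
arm_command:
  targets:
    - [0,0,0,0,0,-0.0255,0.4]
    - [0,0,0,0,0,-0.0477,0.4]
    - [0,0,0,0,0,-0.0637,0.4]
    - [0,0,0,0,0,-0.0637,0.4]

```text
t: 9.03
position: [0.4795, -0.2736, 0.1193]
tcp_rot: [0.653, 0.757, 0.0, -0.0]
force: [-0.4, -0.6, 3.9]
gripper_width: 0.046
finger_force: 30.0
```

```bash
python3 s.py
```

```text
[ 0.4795 -0.2736  0.1193] yaw -1.718 q7 0.47 [-0.4 -0.6  3.9] [-0.223  0.304 -0.065] 9.0333
```

Scaled: -0.15 rad / 3.1416 = -0.0477.

Emit:
arm_command:
  targets:
    - [0,0,0,0,0,-0.0255,0.4]
    - [0,0,0,0,0,-0.0477,0.4]
    - [0,0,0,0,0,-0.0477,0.4]
    - [0,0,0,0,0,-0.0477,0.4]

```text
t: 9.37
position: [0.4794, -0.2737, 0.1193]
tcp_rot: [0.595, 0.803, -0.0, -0.0]
force: [-1.4, -0.7, 4.3]
gripper_width: 0.0462
finger_force: 30.0
```

```bash
python3 s.py
```

```text
[ 0.4794 -0.2737  0.1193] yaw -1.866 q7 0.56 [-1.4 -0.7  4.3] [-0.153  0.316  0.017] 9.3667
```

Scaled: -0.15 rad / 3.1416 = -0.0477.

Emit:
arm_command:
  targets:
    - [0,0,0,0,0,-0.0255,0.4]
    - [0,0,0,0,0,-0.0477,0.4]
    - [0,0,0,0,0,-0.0477,0.4]
    - [0,0,0,0,0,-0.0477,0.4]

```text
t: 9.7
position: [0.4796, -0.2736, 0.119]
tcp_rot: [0.533, 0.846, 0.0, -0.0]
force: [0.3, -0.1, -0.8]
gripper_width: 0.046
finger_force: 30.0
```

```bash
python3 s.py
```

```text
[ 0.4796 -0.2736  0.119 ] yaw -2.017 q7 0.65 [ 0.3 -0.1 -0.8] [-0.24   0.117 -0.022] 9.7
```

Scaled: 0.004 m / 0.8 = 0.005, 0.003 m / 0.8 = 0.0038, -0.06 rad / 3.1416 = -0.0191.

Emit:
arm_command:
  targets:
    - [0,0,0.0013,0,0,-0.0095,0.4]
    - [0,0,0.0025,0,0,-0.0191,0.4]
    - [0,0,0.0038,0,0,-0.0191,0.4]
    - [0,0,0.005,0,0,-0.0191,0.4]
    - [0,0,0.005,0,0,-0.0191,0.4]
    - [0,0,0.005,0,0,-0.0191,0.4]

```text
t: 10.2
position: [0.4797, -0.2737, 0.1152]
tcp_rot: [0.506, 0.863, 0.0, -0.0]
force: [-0.4, -1.7, -1.1]
gripper_width: 0.046
finger_force: 30.0
```

```bash
python3 s.py
```

```text
[ 0.4797 -0.2737  0.1152] yaw -2.08 q7 0.69 [-0.4 -1.7 -1.1] [-0.234  0.014 -0.015] 10.2
```

Scaled: 0.0025 m / 0.8 = 0.0031, 0.002 m / 0.8 = 0.0025.

Emit:
arm_command:
  targets:
    - [0,0,0.0013,0,0,0,0.4]
    - [0,0,0.0025,0,0,0,0.4]
    - [0,0,0.0031,0,0,0,0.4]
    - [0,0,0.0031,0,0,0,0.4]
    - [0,0,0.0031,0,0,0,0.4]

```text
t: 10.62
position: [0.4799, -0.2738, 0.1131]
tcp_rot: [0.506, 0.863, 0.0, 0.0]
force: [-0.9, -0.6, 3.2]
gripper_width: 0.0459
finger_force: 30.0
```

```bash
python3 s.py
```

```text
[ 0.4799 -0.2738  0.1131] yaw -2.081 q7 0.69 [-0.9 -0.6  3.2] [-0.153  0.215  0.014] 10.6167
```

Scaled: 0.0006 m / 0.8 = 0.0008, 0.0004 m / 0.8 = 0.0005, 0.2 rad / 3.1416 = 0.0637.

Emit:
arm_command:
  targets:
    - [0,0,0.0003,0,0,0.0255,0.4]
    - [0,0,0.0005,0,0,0.0477,0.4]
    - [0,0,0.0008,0,0,0.0637,0.4]
    - [0,0,0.0008,0,0,0.0637,0.4]

```text
t: 10.95
position: [0.4802, -0.2743, 0.1126]
tcp_rot: [0.59, 0.807, -0.0, 0.001]
force: [0.9, -2.0, 3.1]
gripper_width: 0.0463
finger_force: 30.0
```

```bash
python3 s.py
```

```text
[ 0.4802 -0.2743  0.1126] yaw -1.88 q7 0.56 [ 0.9 -2.   3.1] [-0.404  0.043  0.046] 10.95
```

Scaled: 0.0006 m / 0.8 = 0.0008, 0.0004 m / 0.8 = 0.0005, 0.2 rad / 3.1416 = 0.0637.

Emit:
arm_command:
  targets:
    - [0,0,0.0003,0,0,0.0255,0.4]
    - [0,0,0.0005,0,0,0.0477,0.4]
    - [0,0,0.0008,0,0,0.0637,0.4]
    - [0,0,0.0008,0,0,0.0637,0.4]

```text
t: 11.28
position: [0.4803, -0.2742, 0.1119]
tcp_rot: [0.667, 0.745, 0.0, 0.001]
force: [0.4, -1.5, 3.2]
gripper_width: 0.0465
finger_force: 30.0
```

```bash
python3 s.py
```

```text
[ 0.4803 -0.2742  0.1119] yaw -1.681 q7 0.44 [ 0.4 -1.5  3.2] [-0.4   -0.074 -0.007] 11.2833
```

Scaled: 0.0006 m / 0.8 = 0.0008, 0.0004 m / 0.8 = 0.0005, 0.2 rad / 3.1416 = 0.0637.

Emit:
arm_command:
  targets:
    - [0,0,0.0003,0,0,0.0255,0.4]
    - [0,0,0.0005,0,0,0.0477,0.4]
    - [0,0,0.0008,0,0,0.0637,0.4]
    - [0,0,0.0008,0,0,0.0637,0.4]

```text
t: 11.62
position: [0.4803, -0.2739, 0.1113]
tcp_rot: [0.738, 0.675, 0.0, 0.001]
force: [-0.3, -2.1, 3.3]
gripper_width: 0.0459
finger_force: 30.0
```

```bash
python3 s.py
```

```text
[ 0.4803 -0.2739  0.1113] yaw -1.482 q7 0.32 [-0.3 -2.1  3.3] [-0.295 -0.007  0.067] 11.6167
```

Scaled: 0.0006 m / 0.8 = 0.0008, 0.0004 m / 0.8 = 0.0005, 0.2 rad / 3.1416 = 0.0637.

Emit:
arm_command:
  targets:
    - [0,0,0.0003,0,0,0.0255,0.4]
    - [0,0,0.0005,0,0,0.0477,0.4]
    - [0,0,0.0008,0,0,0.0637,0.4]
    - [0,0,0.0008,0,0,0.0637,0.4]

```text
t: 11.95
position: [0.4802, -0.2739, 0.1106]
tcp_rot: [0.801, 0.598, 0.0, 0.0]
force: [1.1, -0.7, 2.9]
gripper_width: 0.0459
finger_force: 30.0
```

```bash
python3 s.py
```

```text
[ 0.4802 -0.2739  0.1106] yaw -1.283 q7 0.2 [ 1.1 -0.7  2.9] [-0.298 -0.065  0.007] 11.95
```

Scaled: 0.0006 m / 0.8 = 0.0008, 0.0004 m / 0.8 = 0.0005, 0.2 rad / 3.1416 = 0.0637.

Emit:
arm_command:
  targets:
    - [0,0,0.0003,0,0,0.0255,0.4]
    - [0,0,0.0005,0,0,0.0477,0.4]
    - [0,0,0.0008,0,0,0.0637,0.4]
    - [0,0,0.0008,0,0,0.0637,0.4]

```text
t: 12.28
position: [0.4802, -0.2738, 0.11]
tcp_rot: [0.857, 0.516, 0.0, 0.0]
force: [0.6, -0.8, 3.1]
gripper_width: 0.0461
finger_force: 30.0
```

```bash
python3 s.py
```

```text
[ 0.4802 -0.2738  0.11  ] yaw -1.083 q7 0.08 [ 0.6 -0.8  3.1] [-0.168 -0.097  0.068] 12.2833
```

Scaled: 0.0006 m / 0.8 = 0.0008, 0.0004 m / 0.8 = 0.0005, 0.15 rad / 3.1416 = 0.0477.

Emit:
arm_command:
  targets:
    - [0,0,0.0003,0,0,0.0255,0.4]
    - [0,0,0.0005,0,0,0.0477,0.4]
    - [0,0,0.0008,0,0,0.0637,0.4]
    - [0,0,0.0008,0,0,0.0637,0.4]

```text
t: 12.62
position: [0.4801, -0.2739, 0.1094]
tcp_rot: [0.904, 0.428, 0.0, 0.0]
force: [1.3, -1.5, 3.3]
gripper_width: 0.0461
finger_force: 30.0
```

```bash
python3 s.py
```

```text
[ 0.4801 -0.2739  0.1094] yaw -0.884 q7 -0.04 [ 1.3 -1.5  3.3] [-0.3   -0.136  0.079] 12.6167
```

Scaled: 0.0004 m / 0.8 = 0.0005, 0.0002 m / 0.8 = 0.0003, 0.12 rad / 3.1416 = 0.0382.

Emit:
arm_command:
  targets:
    - [0,0,0.0003,0,0,0.0223,0.4]
    - [0,0,0.0005,0,0,0.0382,0.4]
    - [0,0,0.0005,0,0,0.0382,0.4]
    - [0,0,0.0005,0,0,0.0382,0.4]

```text
t: 12.95
position: [0.4802, -0.2739, 0.109]
tcp_rot: [0.928, 0.373, 0.0, 0.0]
force: [0.9, -0.3, 2.8]
gripper_width: 0.046
finger_force: 30.0
```

```bash
python3 s.py
```

```text
[ 0.4802 -0.2739  0.109 ] yaw -0.765 q7 -0.11 [ 0.9 -0.3  2.8] [-0.233 -0.224  0.081] 12.95
```

Scaled: 0.0004 m / 0.8 = 0.0005, 0.0002 m / 0.8 = 0.0003, 0.12 rad / 3.1416 = 0.0382.

Emit:
arm_command:
  targets:
    - [0,0,0.0003,0,0,0.0223,0.4]
    - [0,0,0.0005,0,0,0.0382,0.4]
    - [0,0,0.0005,0,0,0.0382,0.4]
    - [0,0,0.0005,0,0,0.0382,0.4]

```text
t: 13.28
position: [0.48, -0.2739, 0.1086]
tcp_rot: [0.949, 0.317, 0.0, 0.0]
force: [1.9, -2.0, 3.4]
gripper_width: 0.0462
finger_force: 30.0
```

```bash
python3 s.py
```

```text
[ 0.48   -0.2739  0.1086] yaw -0.644 q7 -0.18 [ 1.9 -2.   3.4] [-0.262 -0.222  0.077] 13.2833
```

Scaled: 0.0004 m / 0.8 = 0.0005, 0.0002 m / 0.8 = 0.0003, 0.12 rad / 3.1416 = 0.0382.

Emit:
arm_command:
  targets:
    - [0,0,0.0003,0,0,0.0223,0.4]
    - [0,0,0.0005,0,0,0.0382,0.4]
    - [0,0,0.0005,0,0,0.0382,0.4]
    - [0,0,0.0005,0,0,0.0382,0.4]

```text
t: 13.62
position: [0.48, -0.274, 0.1082]
tcp_rot: [0.966, 0.259, 0.0, 0.0]
force: [1.6, -0.9, 3.5]
gripper_width: 0.0465
finger_force: 30.0
```

```bash
python3 s.py
```

```text
[ 0.48   -0.274   0.1082] yaw -0.524 q7 -0.26 [ 1.6 -0.9  3.5] [-0.317 -0.264  0.031] 13.6167
```

Scaled: 0.12 rad / 3.1416 = 0.0382.

Emit:
arm_command:
  targets:
    - [0,0,0,0,0,0.0191,0.4]
    - [0,0,0,0,0,0.0382,0.4]
    - [0,0,0,0,0,0.0382,0.4]
    - [0,0,0,0,0,0.0382,0.4]

```text
t: 13.95
position: [0.4802, -0.2743, 0.1082]
tcp_rot: [0.98, 0.201, 0.0, 0.001]
force: [1.5, -3.1, 3.2]
gripper_width: 0.0462
finger_force: 30.0
```

```bash
python3 s.py
```

```text
[ 0.4802 -0.2743  0.1082] yaw -0.404 q7 -0.33 [ 1.5 -3.1  3.2] [-0.544 -0.32   0.195] 13.95
```

Scaled: -0.15 m / 0.8 = -0.1875, -0.14 m / 0.8 = -0.175, -0.12 rad / 3.1416 = -0.0382.

Emit:
arm_command:
  targets:
    - [0,0,0,0,0,-0.0191,0.4]
    - [0,0,0,0,0,-0.0382,0.4]
    - [0,0,0,0,0,-0.0382,0.4]
    - [0,0,0,0,0,-0.0382,0.5]
    - [0,0,0,0,0,-0.0382,0.7]
    - [0,0,0,0,0,-0.0382,1]
    - [0,0,0,0,0,-0.0382,1]
    - [0,0,0,0,0,-0.0382,1]
    - [0,0,0,0,0,-0.0382,1]
    - [0,0,0,0,0,-0.0382,1]
    - [0,0,-0.0375,0,0,-0.0382,1]
    - [0,0,-0.0875,0,0,-0.0382,1]
    - [0,0,-0.1375,0,0,-0.0382,1]
    - [0,0,-0.175,0,0,-0.0382,1]
    - [0,0,-0.1875,0,0,-0.0382,1]
    - [0,0,-0.1875,0,0,-0.0382,1]
    - [0,0,-0.1875,0,0,-0.0382,1]

```text
t: 15.37
position: [0.4795, -0.2733, 0.2576]
tcp_rot: [0.966, 0.258, -0.0, -0.0]
force: [-0.5, 0.4, 0.5]
gripper_width: 0.0884
finger_force: 0.0
```

Scaled: 0.24 m / 0.8 = 0.3, 0.2 m / 0.8 = 0.25.

Emit:
arm_command:
  targets:
    - [0,0.05,0,0,0,0,1]
    - [0,0.1,0,0,0,0,1]
    - [0,0.15,0,0,0,0,1]
    - [0,0.2,0,0,0,0,1]
    - [0,0.25,0,0,0,0,1]
    - [0,0.3,0,0,0,0,1]
    - [0,0.3,0,0,0,0,1]
    - [0,0.3,0,0,0,0,1]

```text
t: 16.03
position: [0.598, -0.4833, 0.2526]
tcp_rot: [0.967, 0.257, -0.002, -0.002]
force: [-0.5, 0.4, 0.2]
gripper_width: 0.088
finger_force: 0.0
```

```bash
python3 s.py
python3 - <<'E'
from m import *
from m import *
C={}
for n in("top","side"):
    C[n]=cam(n)
    P=pts(C[n]).reshape(-1,3);q=P[(np.hypot(P[:,0]-.481,P[:,1]+.2735)<.03)&(P[:,2]>.1)&(P[:,2]<.13)]
    if len(q):print(n,len(q),np.median(q[:,2]),q.min(0),q.max(0))
a=C["side"]["color"][260:400,220:360];b=C["top"]["color"][180:320,400:540]
cv2.imwrite("pics/c.png",cv2.resize(np.hstack([a,b]),(800,400),interpolation=2)[:,:,::-1])
E
```

```text
[ 0.598  -0.4833  0.2526] yaw -0.519 q7 -0.25 [-0.5  0.4  0.2] [ 0.042  0.129 -0.037] 16.0333
top 741 0.11442641342114412 [ 0.45749921 -0.2916601   0.10008644] [ 0.50507251 -0.24842252  0.11834589]
side 504 0.11291173029472301 [ 0.45693096 -0.29881747  0.10001094] [ 0.49319634 -0.25212885  0.11627918]
```

View pics/c.png

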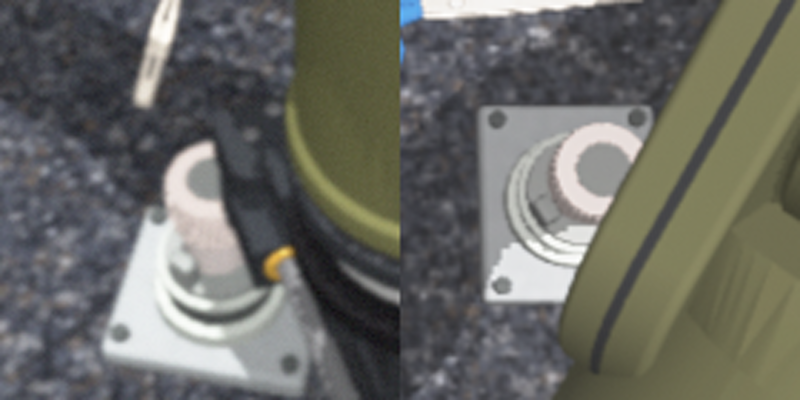

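The lid sits level on the neck in both views (about (205,180) and (605,165) in the crops). Its top is at 0.113–0.114 m, and fully home is 0.1137 m. The gripper is clear of everything.

```bash
python3 -c "
from cell import manip
print(manip.close_job())"
```

```text
the job is handed in; nothing more can be done
None
```

The lid is screwed on until it bound: its top measured 0.113–0.114 m against 0.1137 m fully home. The lid is released, the arm is clear, and the job is handed in at about 16 s; no verdict came back.

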